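# Weigh-lift a bearing carrier on a sprung hand scale

### The arm

A 6-joint arm with a two-finger parallel gripper is mounted at the origin on a cart in front of the work surface, level with it; the furniture and walls round the work are solid. World frame = base frame: x ahead of the robot, y to its left, z up, the work surface at z = 0. Lengths are in mm, angles in rad, forces in N, time in s.
With the tool pointing down it reaches from about 350 to 975 mm from the base axis. Payload 7.1 kg.
Tool frame: the origin (TCP) lies midway between the tips of the shut fingers; the grasp point (between the pads) lies 19 mm behind it (ctrl.grasp_offset is the distance from the TCP to the grasp point, in mm); z points along the fingers, y is the line along which they close (so a half turn about z gives the same grasp; the last joint's range is limited). The gripper opens to 88 mm and grips with 3 to 60 N. Pads are 20 mm wide; open, the fingers measure 115 mm over their backs; the gripper's body (75 mm by 178 mm) begins 61 mm behind the grasp point.
Start: joints at [1.278, 0.423, 1.63, -0, 1.089, -0.019], TCP at [168.963, 601.711, 222.675] pointing down, gripper open.
Joint ranges: [-3, 3], [-0.9, 2.11], [0.09, 2.58], [-1.31, 4.45], [0.11, 2.69], [-2.54, 2.54]. Speed limits (rad/s): [2.39, 2.39, 3.01, 3.14, 3.14, 3.14].

### API

Orientations are given as a rotation vector (axis times angle).
In Python, from workcell import sensors, viewer, ctrl gives the robot as it stands. The module is installed in compiled form; this text tells all that it offers.
- The arm moves only by the shell command python3 -m handwheel 'ROWS'. ROWS is JSON, a list of rows, each a list of 7 numbers: the shift along the tool's x, y, z in mm, then the turn, a rotation vector about the tool's x, y, z in rad, then the closure, from 0 (fully open) to 1 (shut). In form: [[x, y, z, rx, ry, rz, jaw], ...]. A call has 1 to 10 rows; each row shifts and turns the commanded pose from where the row before left it, along the tool's axes as they then stand; what a row does not reach is not made up. A row lasts 1/8 s, in which the tool goes at most 62.5 mm and 10.7 degrees, less where a joint would pass 70% of its speed; a pose out of reach is approached as far as the arm can. A call is refused whole if a number of a shift passes 62.5 or a number of a turn 0.188, either way. A call with a gripper value outside its range is refused whole. The fingers move at their own pace and stop on an object; the grip force is fixed at half the most. Time passes only in rows, so rows that do not move let the fingers close. It gives the time, the measured TCP pose, the force, the opening and the grip force at its end, in the units of the state.
- sensors.get_obs(): the state, without advancing time (a new reading comes with each control period).
- viewer.get_image(name): name is "scene" or "top" or "wrist"; returns a dict with "frame" (400x640x3 uint8, blue, green, red), "fov_y" (degrees; the focal length in pixels is half the picture's height over the tangent of half this angle, whatever the lens; pixels are square), "cx", "cy" (the principal point, pixels), "R" (3x3) and "t" (3): a world point X has camera coordinates R X + t. Camera axes: x right, y down, z forward; pixel columns grow to the right and rows downward; lengths in mm; the calibration is good to about 2 mm. A picture is of the moment at which its call begins. There is no depth.
- ctrl.close_job(): hands the job in; it is judged then, once.
The state is a dict: "t": time; "qpos": joint angles; "qvel": joint speeds; "joint_torque": joint torques, N m; "ee_pos": TCP position; "orientation": TCP orientation; "ft_force": force on the tool from outside, world axes, zero at the start; "moment": the same for the moment, N m; "width": finger opening in mm; "grasp_force": force on a finger pad.
Only numpy, scipy, OpenCV 4.12 (cv2) and the standard library are available. Lean on these libraries where they do the work, as an engineer would, in place of code of your own. Each camera call takes 0.05 s, during which the arm holds its last target. There are 200 camera calls.

### The job

Take the hand scale from its stand, hook it under the bail of the blue bearing carrier and lift slowly, by the scale alone, until the carrier hangs still for a second just clear of the table, a finger's breadth (10 to 20 mm) up and at no time higher than 35 mm. Then carry it across hanging, without dragging it or setting it down on the way, lower it gently into the round green tray, unhook it and put the scale back in its stand. Do not jerk or tip the carrier, and leave the oil bottle, the loose bearing and the screwdriver alone.

Things in the scene. Friction and masses are not known exactly. Their poses are not given: they have to be found in the camera images.
- scale: Loose hand scale, 0.18 kg with its hook, hanging upright in the stand. Origin: centre of the underside of its black flange (40 x 64 x 5 mm, x by y by z). Orange grip block above, white body 26 x 32 mm below down to z = -64 mm; a sprung hook comes out of the body downwards. The spring gives 1 mm for each 0.13 N (130 N/m), 75 mm at most.
- scale_grip (a point): Middle of the scale's orange grip block, 33 mm above the scale's origin. The block is 30 mm in x and 24 mm in y and reaches from 5 to 50 mm above the origin: pinch it from above across its 24 mm width (y).
- hook_seat (a point): Lowest inner point of the hook, straight below the scale's origin (120 mm when only its own weight pulls). Hook of 6 mm wire in the scale's x-z plane: underside 6 mm under the seat; upturned tip at x = +17 mm ends 14 mm above the seat; shank at x = -16 mm up to 43 mm above the seat, back in the middle at 54 mm. A bar enters over the tip, from the +x side, into a mouth 26 mm wide.
- stand: Fixed grey stand for the scale, origin at the underside below the scale's place, base plate 8 mm thick. Two level tines along x at y = +/-27 mm (44 mm apart inside, top at z = 145 mm) carry the scale's flange. They join a post at x = 40 to 50 mm and are open towards -x, where their ends (x = -27 to -33 mm) have lips 4 mm high.
- stand_place (a point): Where the scale's origin belongs in the stand: midway between the tines at their top face, 145 mm above the stand's origin; the scale's x and y axes along the stand's. To take the scale out or put it in, hold it 8 mm or more above this (over the lips) and move it along the stand's x.
- carrier: Loose bearing carrier, the load; its weight is not known (0.3 to 0.85 kg in all). Blue base disc 80 mm across, 10 mm thick, origin at the centre of its underside; two steel bearing cones (50 mm across) on it up to z = 46 mm; over them a rigid bail (carrying bow) of 8 mm round bar in the y-z plane, legs at y = +/-31 mm up to z = 70 mm, then rising to a blunt crown in the middle.
- bail_crown (a point): Underside of the bail's crown, on the carrier's axis, 86 mm above its origin: the hook's seat belongs here. The bar is 8 mm thick and falls 3 mm to either side over 14 mm (y). Free space below the crown 40 mm high, down to the bearing cones, open along the carrier's x from both sides.
- tray: Fixed round green tray, 120 mm outside, 112 mm inside, origin at the centre of its underside; floor 3 mm thick, rim 6 mm high.
- oil_bottle: Bystander: oil bottle with red nozzle, 54 mm across, 172 mm high, standing; origin at its underside.
- loose_cone: Bystander: bearing cone lying flat, 50 mm across, 18 mm high; origin at its underside.
- screwdriver: Bystander: screwdriver with blue handle, 214 mm long, 26 mm thick, lying; origin at its middle underside.
Mind the look-alikes: they are no part of the job. Several things have the shape of the tray; the one meant has the colours described above.

How it is judged (in metres and radians):
On the way:
1. the carrier hangs still on the scale, its underside 10 to 20 mm above the table, for 0.8 s (height (world z) of carrier between 0.01 and 0.02 m and linear speed of carrier below 0.03 m/s and contact force between scale and carrier above 1.5 N), for 0.8 s.
At the end, for the whole second after the job is handed in: The carrier stands upright and at rest flat on the floor of the tray (within 22 mm of its centre, inside the rim), off the hook; the scale hangs at rest in its stand, flange on both tines (within 20 to 25 mm along the tines, 12 mm across, 4 mm in height) (horizontal distance between carrier and tray below 0.022 m and z of carrier in the frame of tray between 0.001 and 0.006 m and angle between carrier's own z axis and vertical below 0.04 rad and linear speed of carrier below 0.02 m/s and x of scale in the frame of stand between -0.02 and 0.025 m and y of scale in the frame of stand between -0.012 and 0.012 m and z of scale in the frame of stand between 0.141 and 0.149 m and angle between scale's own z axis and vertical below 0.1 rad and linear speed of scale below 0.03 m/s); the robot touches nothing.
It fails at once if the carrier is raised more than 35 mm above the table (height (world z) of carrier above 0.035 m).
It fails at once if the carrier is jerked or set down hard: scale and carrier press on each other with more than 15 N, or carrier and tray with more than 20 N (contact force between scale and carrier above 15 N or contact force between carrier and tray above 20 N).
It fails at once if the fingers touch the carrier, or it is tipped by more than 0.35 rad (contact force between the fingers and carrier above 1 N or angle between carrier's own z axis and vertical above 0.35 rad).
It fails at once if the carrier is dragged along the table or set down on it on the way (on the table more than 30 mm from its start) (height (world z) of carrier below 0.0015 m and distance of carrier from where it was at the start of the episode above 0.03 m and horizontal distance between carrier and tray above 0.05 m).
It fails at once if the oil bottle, the loose bearing or the screwdriver is moved by more than 30 mm (distance of any of oil_bottle, loose_cone, screwdriver from where it was at the start of the episode above 0.03 m).
It also fails if it takes over 70 s, if anything falls off the work surface, if the arm or the gripper's body presses on something with over 40 N, if the wrist force passes 120 N, or if a joint passes its speed limit or range.

## Working session

There is one attempt and no reset: what is moved stays moved. The work goes in short steps, Python scripts to look and compute and a shell command to move; the robot and the scene stay as the last step left them, time stands still between calls to the robot, and variables do not carry over. Pictures are saved under pics/ and viewed, at most 14 in all, crops included, and the job is handed in when it is done.

```bash
mkdir -p pics
cat > h.py <<'E'
import numpy as np, cv2
from workcell import sensors, viewer, ctrl
def K(d):
    f=d["frame"].shape[0]/2/np.tan(np.radians(d["fov_y"])/2); return f
def ray(d,u,v):
    f=K(d);R=np.array(d["R"]);t=np.array(d["t"])
    return -R.T@t, R.T@np.array([(u-d["cx"])/f,(v-d["cy"])/f,1])
def onplane(d,u,v,z):
    o,r=ray(d,u,v); return o+r*(z-o[2])/r[2]
def proj(d,X):
    f=K(d);c=np.array(d["R"])@np.array(X,float)+np.array(d["t"]); return c[0]/c[2]*f+d["cx"],c[1]/c[2]*f+d["cy"]
E
python3 - <<'E'
from h import *
import pickle
for n in("scene","top","wrist"):
    d=viewer.get_image(n);pickle.dump(d,open(f"{n}0.pkl","wb"));cv2.imwrite(f"pics/{n}0.png",d["frame"])
    print(n,d["fov_y"],d["cx"],d["cy"],ray(d,d["cx"],d["cy"]))
print(sensors.get_obs())
E
```

```text
scene 53.82694186340191 318.61447046366254 201.39285022396083 (array([ -38.64974105, -781.52448361,  710.84730181]), array([ 0.5543763 ,  0.64141761, -0.53033043]))
top 44.99693632365975 313.4332455427317 203.9124447276742 (array([ 431.9637069 , -100.15193595, 1402.65261184]), array([ 0.12043698,  0.01598313, -0.9925923 ]))
wrist 62.86293692982024 317.08519466346917 200.3946383839904 (array([ 95.60129018, 623.05430609, 385.10170954]), array([ 0.26704064, -0.07603527, -0.96068097]))
{'t': 0.15, 'qpos': array([ 1.27799886e+00,  4.23669936e-01,  1.63045852e+00,  4.16412348e-05,
        1.08859094e+00, -1.90120077e-02]), 'qvel': array([ 0.0006753 ,  0.00045488, -0.00139629,  0.00158136,  0.00200514,
       -0.00174706]), 'joint_torque': array([ 3.55781729e-06, -5.44988787e+01, -2.73920685e+01,  6.44007465e-02,
        2.03063758e-02, -9.61473324e-05]), 'ee_pos': array([168.8417238 , 601.34504335, 222.0993508 ]), 'orientation': array([-4.28720415e-01, -3.11198844e+00,  1.73931011e-03]), 'ft_force': array([-0.30330653,  0.21364448, -0.51475189]), 'moment': array([ 0.06583463,  0.0066308 , -0.00059192]), 'grasp_force': 0.0, 'width': 87.74204944868306}
```

View pics/scene0.png

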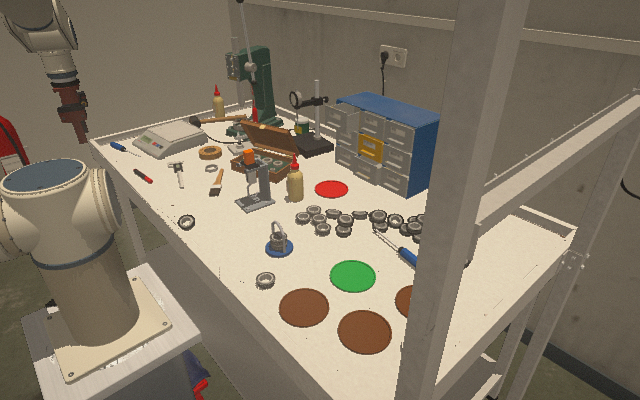

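View pics/top0.png

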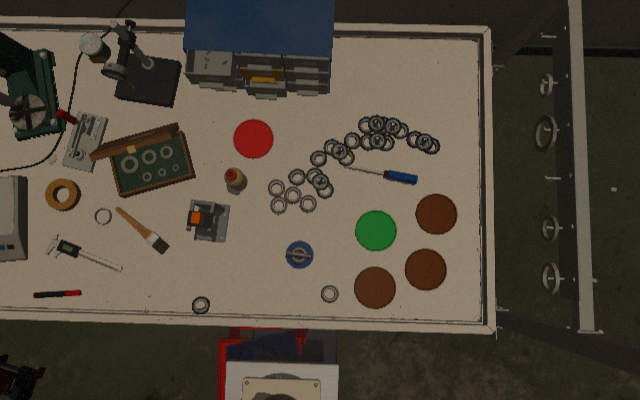

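The scene picture shows the stand with the orange grip at (249,157), the carrier at (278,243), and the green tray at (353,276). In the top view they are at (196,217), (299,254) and (376,230). Now the numbers and close crops.

Run:
```python
from h import *
import pickle
T=pickle.load(open("top0.pkl","rb"));S=pickle.load(open("scene0.pkl","rb"))
def blob(d,lo,hi,box):
    x0,y0,x1,y1=box
    m=cv2.inRange(cv2.cvtColor(d["frame"],cv2.COLOR_BGR2HSV),lo,hi)
    q=np.zeros_like(m);q[y0:y1,x0:x1]=m[y0:y1,x0:x1]
    c=max(cv2.findContours(q,0,1)[0],key=cv2.contourArea)
    (u,v),(w,h),a=cv2.minAreaRect(c);return u,v,w,h,a,cv2.contourArea(c),cv2.boundingRect(c)
for n,d,b in(("T",T,(345,205,405,260)),("S",S,(320,250,385,300))):
    r=blob(d,(45,80,40),(80,255,255),b);print(n,"tray",r,onplane(d,r[0],r[1],6))
for n,d,b in(("T",T,(280,235,320,275)),("S",S,(255,210,300,265))):
    r=blob(d,(100,100,40),(125,255,255),b);print(n,"disc",r,onplane(d,r[0],r[1],8))
for n,d,b in(("T",T,(180,200,215,235)),("S",S,(235,140,265,172))):
    r=blob(d,(5,150,100),(16,255,255),b);print(n,"grip",r,onplane(d,r[0],r[1],195))
a=cv2.resize(T["frame"][190:280,165:325],None,fx=5,fy=5,interpolation=cv2.INTER_CUBIC)[:,:800]
cv2.imwrite("pics/ct.png",a)
b=cv2.resize(S["frame"][135:265,215:315],None,fx=4.5,fy=4.5,interpolation=cv2.INTER_CUBIC)
cv2.imwrite("pics/cs.png",b)
```

```text
T tray (375.5, 230.0, 40.0, 41.0, 90.0, 1291.5, (355, 210, 42, 41)) [ 530.38403358 -259.17861502    6.        ]
S tray (352.5, 276.0, 32.0, 45.0, 90.0, 1124.5, (330, 260, 46, 33)) [ 524.44652466 -261.7248458     6.        ]
T disc (299.5, 254.5, 25.0, 25.0, 90.0, 176.0, (287, 242, 26, 26)) [453.68620781 -41.86890004   8.        ]
S disc (279.024658203125, 247.73423767089844, 13.504338264465332, 26.380565643310547, 83.9909896850586, 80.0, (266, 240, 27, 15)) [449.52423622 -43.49174339   8.        ]
T grip (195.0, 217.5, 11.0, 8.0, 90.0, 76.0, (191, 212, 9, 12)) [535.91687533 216.52968303 195.        ]
S grip (248.30770874023438, 156.46153259277344, 14.884167671203613, 10.418916702270508, 82.87498474121094, 130.0, (243, 149, 12, 16)) [510.19906497 177.35108902 195.        ]
```

View pics/ct.png

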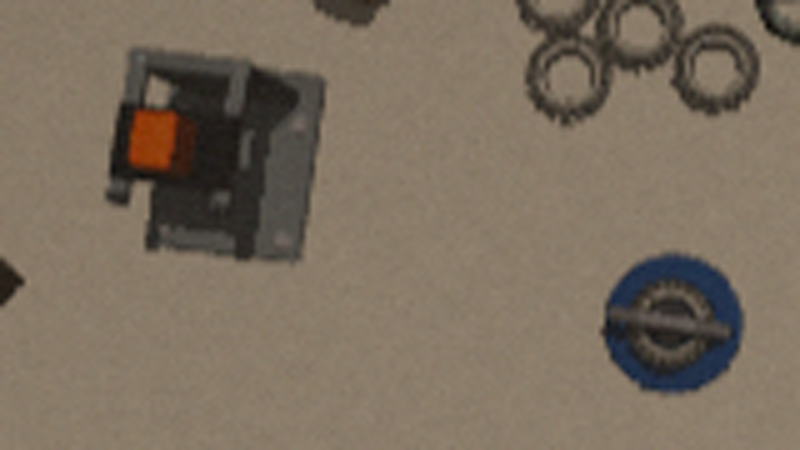

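View pics/cs.png

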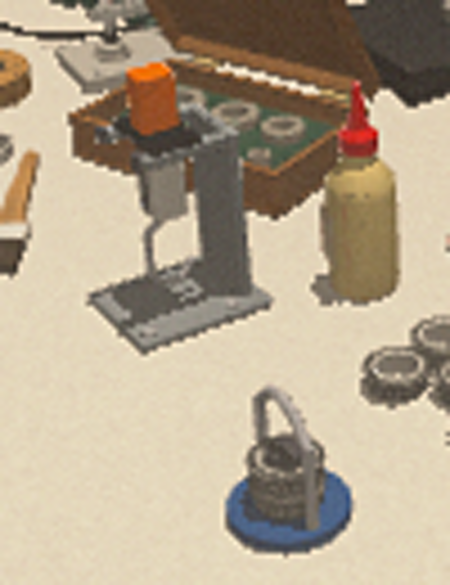

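Run:
```python
from h import *
import pickle
T=pickle.load(open("top0.pkl","rb"));S=pickle.load(open("scene0.pkl","rb"))
def tri(a,b):
    o1,r1=ray(T,*a);o2,r2=ray(S,*b)
    A=np.stack([r1,-r2],1);s=np.linalg.lstsq(A,o2-o1,rcond=None)[0]
    p,q=o1+s[0]*r1,o2+s[1]*r2;return (p+q)/2,np.linalg.norm(p-q)
print("grip tri",tri((195.5,218),(248.3,156.5)))
c=lambda u,v:(165+u/5,190+v/5)
print("grip top",onplane(T,*c(153,140),195))
for n,p,z in(("tineL rear",(135,55),145),("tineL front",(117,190),145),("cross R",(245,70),145),("base fr L",(150,243),8),("base fr R",(298,260),8),("base rear R",(322,75),8),("bail a",(612,316),75),("bail b",(728,331),75),("flange TL",(125,103),150),("flange BL",(112,178),150),("bottle",(0,0),0)):
    print(n,onplane(T,*c(*p),z)[:2].round(1))
for p in ((201,305),(330,294),(235,178)): print(onplane(T,*p,10)[:2].round(1))
for x in((525,214,195),(536,216,195),(536,216,178)): print(x,proj(S,x))
```

```text
grip tri (array([536.26990577, 221.83026422, 170.75496471]), np.float64(1.138852147102412))
grip top [534.69601219 214.94044731 195.        ]
tineL rear [583.6 240.1]
tineL front [512.2 245.3]
cross R [577.2 181.6]
base fr L [490.8 262. ]
base fr R [483.4 175.7]
base rear R [591.3 167.1]
bail a [455.2 -11.4]
bail b [448.9 -75.2]
flange TL [557.5 242.5]
flange BL [518.1 247. ]
bottle [631.6 361.1]
[303.  233.4]
[ 344.6 -132.2]
[671.2 154.3]
(525, 214, 195) (np.float64(245.9698836686735), np.float64(151.27576366543065))
(536, 216, 195) (np.float64(248.63650203518836), np.float64(150.0815294909907))
(536, 216, 178) (np.float64(249.1815141464433), np.float64(155.0298558576871))
```

```bash
python3 -m handwheel '[[0,0,0,0,0,-0.18,0],[-20,-17,-4,0,0,0,0],[-45,-39,-4,0,0,0,0],[-45,-39,-4,0,0,0,0],[-45,-39,-4,0,0,0,0],[-45,-39,-4,0,0,0,0],[-45,-39,-4,0,0,0,0],[-45,-39,-4,0,0,0,0],[-45,-39,-4,0,0,0,0],[-45,-39,-4,0,0,0,0]]'
python3 -m handwheel '[[-20,-20,-2,0,0,0,0],[0,0,0,0,0,0,0]]'
python3 - <<'E'
from h import *
import pickle
d=viewer.get_image("wrist");pickle.dump(d,open("w1.pkl","wb"));cv2.imwrite("pics/w1.png",d["frame"])
from scipy.spatial.transform import Rotation as Q
o=sensors.get_obs();print(o["ee_pos"],Q.from_rotvec(o["orientation"]).as_matrix().round(3))
E
```

```text
t: 1.4
ee_pos: [517.5, 236.9, 258.8]
orientation: [-0.147, -3.138, -0.0]
ft_force: [1.2, 0.8, 0.3]
width: 87.5
grasp_force: 0.0
t: 1.65
ee_pos: [535.4, 215.2, 260.5]
orientation: [-0.152, -3.138, 0.0]
ft_force: [-0.3, -0.8, 0.1]
width: 87.4
grasp_force: 0.0
[534.48450046 216.24913888 260.30972792] [[-0.995  0.096 -0.001]
 [ 0.096  0.995  0.   ]
 [ 0.001 -0.    -1.   ]]
```

View pics/w1.png

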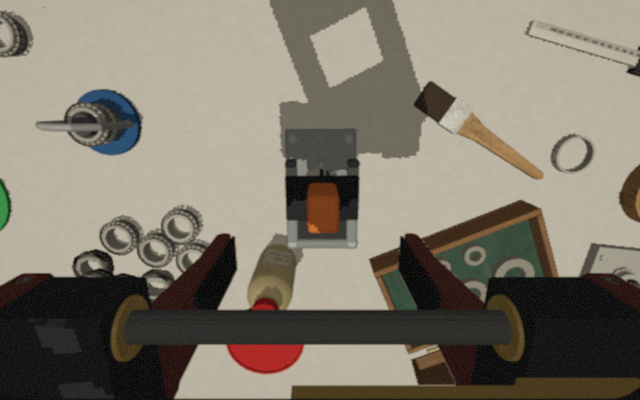

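The wrist view shows the stand aligned with the tool. The flange spans columns 286–359, with the grip at about (322,208). I'll measure these.

Run:
```python
from h import *
import pickle
d=pickle.load(open("w1.pkl","rb"))
hsv=cv2.cvtColor(d["frame"],cv2.COLOR_BGR2HSV);m=cv2.inRange(hsv,(3,140,60),(16,255,255))
q=np.zeros_like(m);q[170:245,290:350]=m[170:245,290:350]
c=max(cv2.findContours(q,0,1)[0],key=cv2.contourArea);x,y,w,h=cv2.boundingRect(c);print(x,y,w,h)
print(cv2.minAreaRect(c))
# bright top face
V=hsv[y:y+h,x+w//2-3:x+w//2+3,2].mean(1);print(V.astype(int))
for n,p,z in(("gripTop bot",(x+w/2,y+h),195),("gripbase front",(x+w/2,y),150),("flange front L",(287,220),150),("flange front R",(359,220),150),("rear L",(288,246),145),("rear R",(357,246),145),("tipL",(291,165),145),("tipR",(353,165),145),("fl top L",(287,177),150),("fl top R",(359,177),150),("baseL",(286,130),8),("baseR",(356,130),8),("base2L",(284,160),8)):
  print(n,onplane(d,*p,z)[:2].round(1))
for X in((535,216,195),(520,216,195),(550,216,195)):print(proj(d,X))
```

```text
306 183 34 50
((322.5, 207.5), (49.0, 33.0), 90.0)
[ 76  91  93  94  95  95  94  94  95  94  95  96 102 109 116 117 118 118
 119 118 120 119 120 119 119 119 119 118 119 118 119 120 119 119 119 118
 119 119 117 118 117 119 118 118 119 119 116 114 115 114]
gripTop bot [551.2 219.3]
gripbase front [523.5 222.6]
flange front L [553.8 187.8]
flange front R [560.  251.3]
rear L [580.9 185. ]
rear R [587.1 248.4]
tipL [506.2 196.7]
tipR [511.3 249.7]
fl top L [515.3 192.5]
fl top R [521.2 253.6]
baseL [484.8 182.4]
baseR [493.2 269.1]
base2L [521.8 175.3]
(np.float64(316.5682951679915), np.float64(212.94349953373631))
(np.float64(314.55270695201074), np.float64(193.314801007919))
(np.float64(318.51561363323356), np.float64(231.90735672685543))
```

```bash
python3 -m handwheel '[[-1,4.5,0,0,0,0,0],[0,0,20,0,0,0,0],[0,0,30,0,0,0,0],[0,0,30,0,0,0,0],[0,0,15,0,0,0,0],[0,0,4,0,0,0,0],[0,0,0,0,0,0,0.3],[0,0,0,0,0,0,0.6]]'
python3 -m handwheel '[[0,0,0,0,0,0,1],[0,0,0,0,0,0,1],[0,0,0,0,0,0,1],[0,0,0,0,0,0,1]]'
```

```text
t: 2.7
ee_pos: [536.6, 221.5, 162.7]
orientation: [0.147, 3.137, 0.001]
ft_force: [0.8, -0.9, -0.2]
width: 70.9
grasp_force: 0.0
t: 3.2
ee_pos: [536.0, 221.1, 161.7]
orientation: [0.147, 3.138, -0.0]
ft_force: [-0.6, -0.5, -0.1]
width: 31.0
grasp_force: 0.0
```

```bash
python3 -m handwheel '[[0,0,0,0,0,0,1],[0,0,0,0,0,0,1],[0,0,0,0,0,0,1]]'
```

```text
t: 3.58
ee_pos: [535.9, 221.0, 161.7]
orientation: [-0.147, -3.138, 0.0]
ft_force: [-0.6, -1.3, 1.1]
width: 23.8
grasp_force: 30.0
```

```bash
python3 -m handwheel '[[0,0,-3,0,0,0,1],[0,0,-5,0,0,0,1],[0,0,-4,0,0,0,1],[5,0,0,0,0,0,1],[15,0,0,0,0,0,1],[20,0,0,0,0,0,1],[20,0,0,0,0,0,1],[20,0,-2,0,0,0,1],[10,0,-10,0,0,0,1],[5,-10,-15,0,0,0,1]]'
python3 -m handwheel '[[5,-25,-10,0,0,0,1],[5,-35,-4,0,0,0,1],[5,-40,0,0,0,0,1],[5,-40,0,0,0,0,1],[5,-40,0,0,0,0,1],[5,-35,0,0,0,0,1],[0,-25,0,0,0,0,1],[0,-12,0,0,0,0,1],[0,0,0,0,0,0,1]]'
python3 - <<'E'
from h import *
import pickle
for n in("scene","top","wrist"):
    d=viewer.get_image(n);pickle.dump(d,open(f"{n}2.pkl","wb"))
    if n=="wrist": W=d["frame"].copy()
    if n=="scene": S=d["frame"].copy()
s=cv2.resize(S[140:280,200:340],(400,400),interpolation=cv2.INTER_CUBIC)
cv2.imwrite("pics/w2.png",np.hstack([cv2.resize(W[:,120:520],(400,400)),s]))
print(sensors.get_obs()["ee_pos"])
E
```

```text
t: 4.82
ee_pos: [439.9, 220.3, 201.6]
orientation: [0.145, 3.138, 0.0]
ft_force: [0.6, -0.0, -1.0]
width: 23.9
grasp_force: 30.0
t: 5.95
ee_pos: [387.3, -28.5, 215.3]
orientation: [0.15, 3.137, 0.0]
ft_force: [-0.6, -0.2, -1.8]
width: 23.8
grasp_force: 30.0
[387.17922564 -27.46818047 214.83603865]
```

View pics/w2.png

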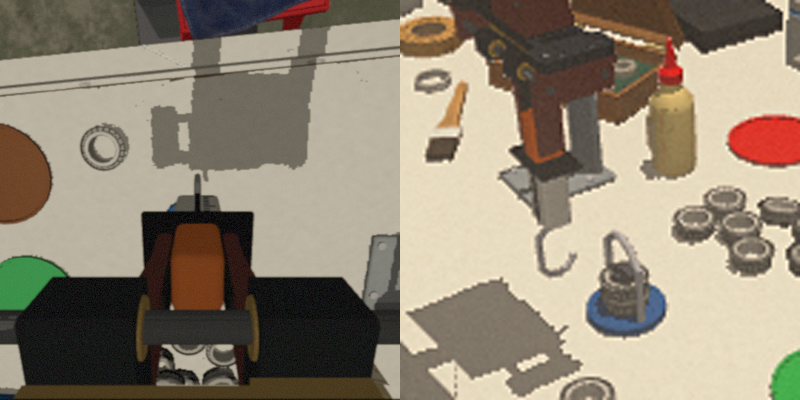

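Left (wrist): grip held, shank tip at the mid column. Right (scene crop): hook bottom at about (556,272) and bail crown at about (613,236). The hook opens towards the bail.

Run:
```python
from h import *
import pickle
w=pickle.load(open("w1.pkl","rb"));T=pickle.load(open("top0.pkl","rb"));S=pickle.load(open("scene2.pkl","rb"))
m=cv2.inRange(cv2.cvtColor(w["frame"],cv2.COLOR_BGR2HSV),(100,110,40),(125,255,255));m[:,:60]=0;m[:,150:]=0;m[:80]=0;m[170:]=0
p=cv2.findNonZero(m);e=cv2.minEnclosingCircle(p);print(e,"disc w1",onplane(w,*e[0],8))
tcp=np.array([387.2,-27.7,215.0])
print("hook underside proj",proj(S,tcp-[0,0,142.5]),"tip",proj(S,tcp+[17,-1.5,-122.5]),"shank mid",proj(S,tcp+[-16,1.5,-116]))
c=np.array([452,-43,0.])
for cc in(c,c+[3,0,0],c+[0,3,0]): print("crown top",proj(S,cc+[0,0,94]),"legs",proj(S,cc+[3,31,70]),proj(S,cc+[-3,-31,70]),"disc",proj(S,cc+[0,0,10]))
print("T legs tops",proj(T,c+[3,31,74]),proj(T,c+[-3,-31,74]),"meas",(165+612/5,190+316/5),(165+728/5,190+331/5))
cv2.imwrite("pics/s3.png",cv2.resize(S["frame"][205:265,235:315],(800,600),interpolation=cv2.INTER_CUBIC))
```

```text
((107.0, 121.0), 35.000099182128906) disc w1 [452.56902029 -36.30203431   8.        ]
hook underside proj (np.float64(255.31209921537635), np.float64(235.8011921408228)) tip (np.float64(260.2816578092067), np.float64(227.5286943248031)) shank mid (np.float64(248.9414098790685), np.float64(229.9088506796791))
crown top (np.float64(277.75622744473065), np.float64(222.46431290873963)) legs (np.float64(272.63472473294667), np.float64(224.30742730929296)) (np.float64(284.1832887807059), np.float64(235.1103511552847)) disc (np.float64(279.5861749560381), np.float64(246.73371180464983))
crown top (np.float64(278.64863606175976), np.float64(222.04357538954602)) legs (np.float64(273.5072289271093), np.float64(223.8969311923054)) (np.float64(285.0730523820861), np.float64(234.66639612046635)) disc (np.float64(280.4403384519687), np.float64(246.29365414109668))
crown top (np.float64(277.10673415597176), np.float64(221.9910984976367)) legs (np.float64(272.01419024697486), np.float64(223.84563973192766)) (np.float64(283.51681969807987), np.float64(234.61039285436544)) disc (np.float64(278.9593850643177), np.float64(246.23760849683293))
T legs tops (np.float64(287.63033966755734), np.float64(253.29956992279108)) (np.float64(310.181428461735), np.float64(256.1513617607397)) meas (287.4, 253.2) (310.6, 256.2)
```

View pics/s3.png

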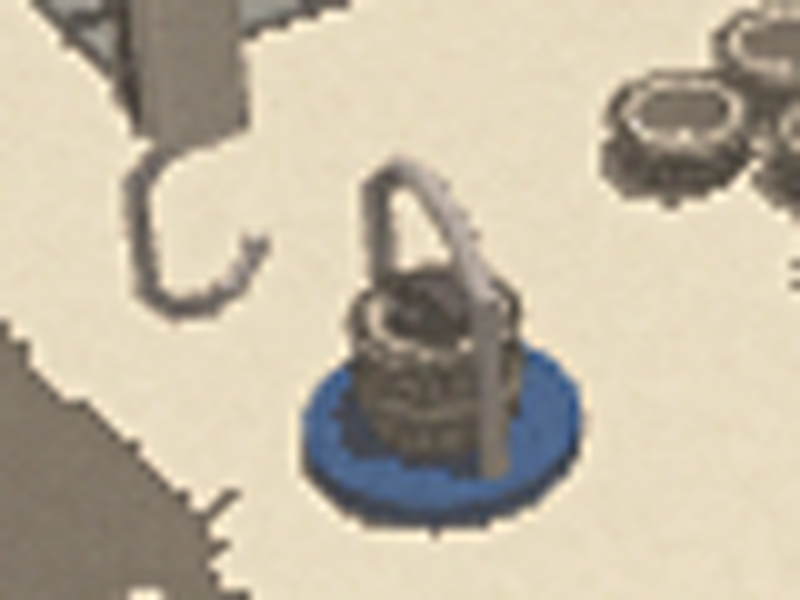

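Hook underside at crop (185,318), tip at (258,238), bail crown at about (410,162). All agree with the projection to about 1 px. I'll lower the hook and bring it under the crown.

```bash
python3 -m handwheel '[[0,-4,4,0,0,0,1],[0,-4,6,0,0,0,1],[-6,0,0,0,0,0,1],[-12,0,0,0,0,0,1],[-12,0,0,0,0,0,1],[-10,0,0,0,0,0,1],[-10,0,0,0,0,0,1],[-8,0,0,0,0,0,1],[-5,0,0,0,0,0,1],[-3,0,0,0,0,0,1]]'
python3 - <<'E'
from h import *
d=viewer.get_image("scene");o=sensors.get_obs();print(o["ee_pos"],o["ft_force"])
cv2.imwrite("pics/s4.png",cv2.resize(d["frame"][205:265,235:315],(800,600),interpolation=cv2.INTER_CUBIC))
E
```

```text
t: 7.35
ee_pos: [452.1, -42.1, 204.6]
orientation: [-0.147, -3.138, -0.0]
ft_force: [1.0, 0.5, -2.2]
width: 23.9
grasp_force: 30.0
[452.34237586 -42.1700891  204.69383488] [-0.05309316  0.48433803 -1.6913435 ]
```

View pics/s4.png

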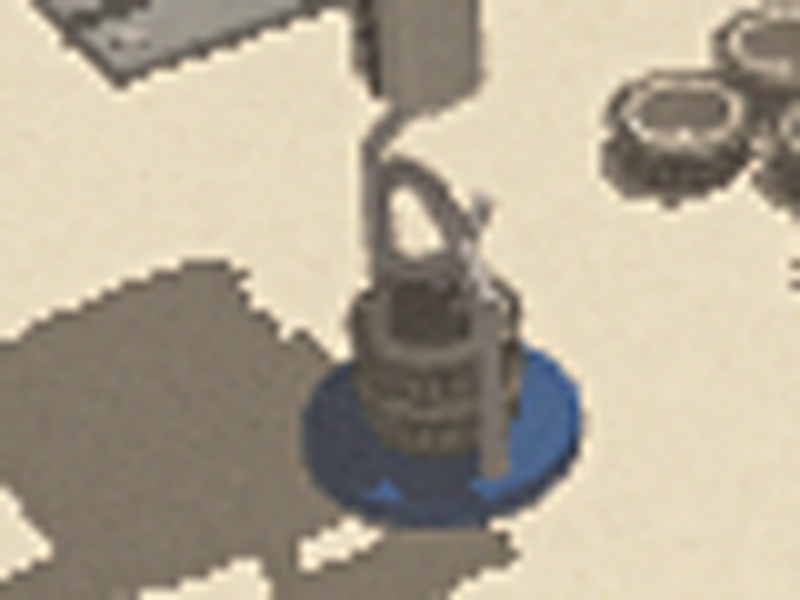

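The hook tip shows beyond the bail at (480,205) and the shank on the near side at (375,200), so the bar is in the mouth. Lifting slowly.

```bash
python3 -m handwheel '[[0,0,-3,0,0,0,1],[0,0,-4,0,0,0,1],[0,0,-4,0,0,0,1],[0,0,-4,0,0,0,1],[0,0,-3,0,0,0,1],[0,0,-3,0,0,0,1],[0,0,-3,0,0,0,1],[0,0,-3,0,0,0,1],[0,0,-3,0,0,0,1],[0,0,0,0,0,0,1]]'
cat > m.py <<'E'
from h import *
F=[];
d=viewer.get_image("scene");F.append(sensors.get_obs()["ft_force"])
d2=viewer.get_image("scene");F.append(sensors.get_obs()["ft_force"])
o=sensors.get_obs()
def cl(d):
    m=cv2.inRange(cv2.cvtColor(d["frame"],cv2.COLOR_BGR2HSV),(100,100,30),(125,255,255))
    n,l,s,c=cv2.connectedComponentsWithStats(m)
    import sys
    return [(s[i].tolist(),c[i].round(1).tolist()) for i in range(1,n) if s[i][4]>60 and 240<c[i][0]<400 and 200<c[i][1]<330]
print(o["t"],o["ee_pos"].round(1),np.mean(F,0).round(2),cl(d2))
E
python3 m.py
```

```text
t: 8.65
ee_pos: [451.9, -42.1, 234.8]
orientation: [0.147, 3.138, -0.0]
ft_force: [1.1, 0.3, -3.2]
width: 24.1
grasp_force: 30.0
8.75 [451.8 -42.1 234.6] [ 0.5  -0.25 -3.41] [([279, 240, 14, 15, 71], [287.7, 247.8])]
```

```bash
python3 -m handwheel '[[0,0,-3,0,0,0,1],[0,0,-3,0,0,0,1],[0,0,-3,0,0,0,1],[0,0,-3,0,0,0,1],[0,0,0,0,0,0,1],[0,0,0,0,0,0,1]]'; python3 m.py
python3 -m handwheel '[[0,0,-2,0,0,0,1],[0,0,-3,0,0,0,1],[0,0,-3,0,0,0,1],[0,0,-2,0,0,0,1],[0,0,0,0,0,0,1],[0,0,0,0,0,0,1]]'; python3 m.py
```

```text
t: 9.5
ee_pos: [451.8, -42.1, 246.6]
orientation: [-0.147, -3.138, 0.0]
ft_force: [0.7, 0.3, -4.9]
width: 23.7
grasp_force: 30.0
9.6 [451.9 -42.1 246.6] [ 0.3  -0.68 -5.2 ] [([278, 240, 15, 15, 71], [287.5, 247.8])]
t: 10.35
ee_pos: [451.8, -42.1, 256.6]
orientation: [-0.147, -3.138, -0.0]
ft_force: [1.4, -0.3, -6.7]
width: 23.9
grasp_force: 30.0
10.45 [451.8 -42.1 256.6] [ 0.48 -0.15 -6.25] [([278, 240, 15, 15, 73], [287.4, 248.0])]
```

```bash
python3 -m handwheel '[[0,0,-2,0,0,0,1],[0,0,-2,0,0,0,1],[0,0,-2,0,0,0,1],[0,0,-2,0,0,0,1],[0,0,0,0,0,0,1],[0,0,0,0,0,0,1]]'; python3 m.py
python3 -m handwheel '[[0,0,-2,0,0,0,1],[0,0,-2,0,0,0,1],[0,0,-2,0,0,0,1],[0,0,-2,0,0,0,1],[0,0,0,0,0,0,1],[0,0,0,0,0,0,1]]'; python3 m.py
```

```text
t: 11.2
ee_pos: [451.8, -42.1, 264.6]
orientation: [-0.147, -3.138, -0.0]
ft_force: [1.0, -0.2, -7.2]
width: 23.8
grasp_force: 30.0
11.3 [451.8 -42.1 264.6] [ 0.05 -0.4  -7.14] [([277, 240, 16, 15, 77], [287.0, 248.2])]
t: 12.05
ee_pos: [451.9, -42.2, 272.6]
orientation: [0.147, 3.138, -0.0]
ft_force: [-0.6, 0.1, -7.6]
width: 23.8
grasp_force: 30.0
12.15 [451.8 -42.1 272.6] [ 0.34 -0.72 -7.73] [([277, 240, 17, 14, 74], [287.6, 247.7])]
```

```bash
cat > m.py <<'E'
from h import *
import pickle,sys
F=[]
for i in range(3): d=viewer.get_image("scene");F.append(sensors.get_obs()["ft_force"])
pickle.dump(d,open("s_last.pkl","wb"))
def edge(d,u0=272,u1=289,v0=246,v1=266):
    f=d["frame"].astype(float);b=(f[...,0]-f[...,2])/(f.sum(2)+1)  # blueness
    r=[]
    for u in range(u0,u1):
        c=b[v0:v1,u];k=np.where(c>0.08)[0]
        if len(k)==0: continue
        k=k[-1];r.append(v0+k+(c[k]-.08)/(c[k]-c[k+1]))
    return np.median(r),len(r)
o=sensors.get_obs()
print(o["t"],o["ee_pos"].round(1),np.mean(F,0).round(2),edge(d),"ref",edge(pickle.load(open("scene0.pkl","rb"))),edge(pickle.load(open("scene2.pkl","rb"))))
E
python3 m.py
python3 -m handwheel '[[0,0,-2,0,0,0,1],[0,0,-2,0,0,0,1],[0,0,-2,0,0,0,1],[0,0,0,0,0,0,1],[0,0,0,0,0,0,1]]'; python3 m.py
```

```text
12.3 [451.9 -42.1 272.6] [-0.1  -0.04 -8.4 ] (np.float64(254.35294117647058), 13) ref (np.float64(254.84235910878112), 17) (np.float64(255.88951219512194), 17)
t: 12.92
ee_pos: [451.9, -42.1, 278.7]
orientation: [0.147, 3.138, -0.0]
ft_force: [-0.4, 0.0, -7.7]
width: 24.0
grasp_force: 30.0
13.075 [451.8 -42.1 278.6] [ 0.29  0.04 -8.01] (np.float64(253.4851798561151), 14) ref (np.float64(254.84235910878112), 17) (np.float64(255.88951219512194), 17)
```

```bash
python3 -m handwheel '[[0,0,-2,0,0,0,1],[0,0,-2,0,0,0,1],[0,0,-1,0,0,0,1],[0,0,0,0,0,0,1],[0,0,0,0,0,0,1]]'; python3 m.py
python3 - <<'E'
from h import *
import pickle
a=pickle.load(open("scene2.pkl","rb"))["frame"];d=pickle.load(open("s_last.pkl","rb"));b=d["frame"]
f=lambda i:cv2.resize(i[205:265,255:305],(400,480),interpolation=cv2.INTER_NEAREST)
cv2.imwrite("pics/s5.png",np.hstack([f(a),f(b)]))
for z in(0,8,16):print(z,proj(d,(452,-43,z)),proj(d,(452,-43,z+94)))
E
```

```text
t: 13.7
ee_pos: [451.8, -42.1, 283.6]
orientation: [-0.147, -3.138, -0.0]
ft_force: [0.5, 0.9, -8.2]
width: 23.7
grasp_force: 30.0
13.85 [451.8 -42.1 283.6] [ 0.4   0.14 -8.33] (np.float64(252.06458801039167), 14) ref (np.float64(254.84235910878112), 17) (np.float64(255.88951219512194), 17)
0 (np.float64(279.7943525771491), np.float64(249.4946356545006)) (np.float64(277.75622744473065), np.float64(222.46431290873963))
8 (np.float64(279.6279684175124), np.float64(247.28799119326254)) (np.float64(277.5739893589184), np.float64(220.04740817716961))
16 (np.float64(279.4603171515232), np.float64(245.06454192788522)) (np.float64(277.39029842821367), np.float64(217.61123531248978))
```

View pics/s5.png

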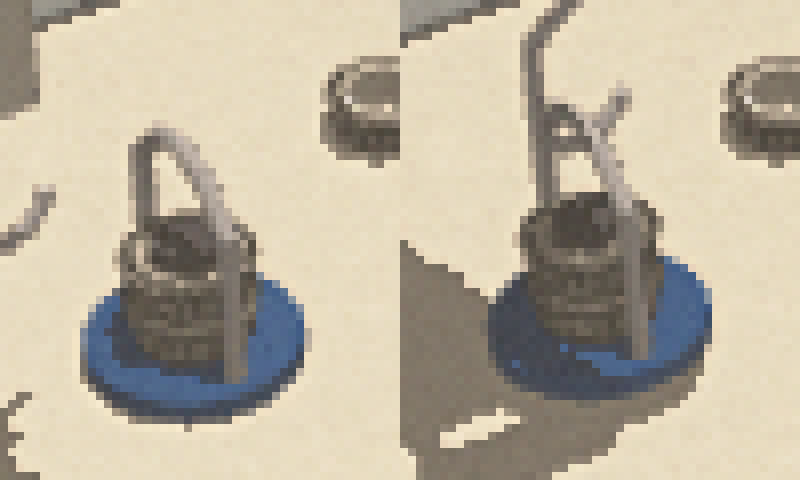

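Compared with the resting picture (left), the whole carrier is about 2.8 px, or 10 mm, higher (right): leg foot 380→358, crown 128→104. I'll go 5 mm more and hold.

```bash
python3 -m handwheel '[[0,0,-1.5,0,0,0,1],[0,0,-2,0,0,0,1],[0,0,-1.5,0,0,0,1],[0,0,0,0,0,0,1],[0,0,0,0,0,0,1],[0,0,0,0,0,0,1],[0,0,0,0,0,0,1],[0,0,0,0,0,0,1],[0,0,0,0,0,0,1],[0,0,0,0,0,0,1]]'; python3 -m handwheel '[[0,0,0,0,0,0,1],[0,0,0,0,0,0,1],[0,0,0,0,0,0,1],[0,0,0,0,0,0,1],[0,0,0,0,0,0,1]]'; python3 m.py
```

```text
t: 15.1
ee_pos: [451.9, -42.1, 288.7]
orientation: [-0.147, -3.138, 0.0]
ft_force: [0.0, 0.5, -7.4]
width: 23.6
grasp_force: 30.0
t: 15.72
ee_pos: [451.9, -42.1, 288.7]
orientation: [-0.147, -3.138, 0.0]
ft_force: [-0.8, 0.4, -8.4]
width: 23.8
grasp_force: 30.0
15.875 [451.9 -42.1 288.7] [ 0.06  0.08 -8.24] (np.float64(250.11030016863407), 11) ref (np.float64(254.84235910878112), 17) (np.float64(255.88951219512194), 17)
```

```bash
python3 -m handwheel '[[0,0,1,0,0,0,1],[0,0,1.5,0,0,0,1],[0,0,0,0,0,0,1],[0,0,0,0,0,0,1],[0,0,0,0,0,0,1],[0,0,0,0,0,0,1],[0,0,0,0,0,0,1],[0,0,0,0,0,0,1],[0,0,0,0,0,0,1],[0,0,0,0,0,0,1]]'; python3 -m handwheel '[[0,0,0,0,0,0,1],[0,0,0,0,0,0,1]]'; python3 m.py
python3 -m handwheel '[[-0.5,-1,-0.5,0,0,0,1],[-1,-2,-1,0,0,0,1],[-1.4,-3,-1,0,0,0,1],[-1.8,-4,0,0,0,0,1],[-2.3,-5,0,0,0,0,1],[-2.7,-6,0,0,0,0,1],[-2.9,-6.4,0,0,0,0,1],[-2.9,-6.4,0,0,0,0,1],[-2.9,-6.4,0,0,0,0,1],[-2.9,-6.4,0,0,0,0,1]]'
python3 -m handwheel '[[-2.9,-6.4,0,0,0,0,1],[-2.9,-6.4,0,0,0,0,1],[-2.9,-6.4,0,0,0,0,1],[-2.9,-6.4,0,0,0,0,1],[-2.9,-6.4,0,0,0,0,1],[-2.9,-6.4,0,0,0,0,1],[-2.9,-6.4,0,0,0,0,1],[-2.9,-6.4,0,0,0,0,1],[-2.9,-6.4,0,0,0,0,1],[-2.9,-6.4,0,0,0,0,1]]'
python3 -m handwheel '[[-2.9,-6.4,0,0,0,0,1],[-2.9,-6.4,0,0,0,0,1],[-2.9,-6.4,0,0,0,0,1],[-2.9,-6.4,0,0,0,0,1],[-2.9,-6.4,0,0,0,0,1],[-2.9,-6.4,0,0,0,0,1],[-2.9,-6.4,0,0,0,0,1],[-2.7,-6,0,0,0,0,1],[-2.3,-5,0,0,0,0,1],[-1.8,-4,0,0,0,0,1]]'
python3 -m handwheel '[[-1.4,-3,0,0,0,0,1],[-1,-2,0,0,0,0,1],[-0.5,-1,0,0,0,0,1],[0,0,0,0,0,0,1]]'
```

```text
t: 17.12
ee_pos: [451.9, -42.1, 286.2]
orientation: [0.147, 3.138, 0.0]
ft_force: [0.4, -0.4, -8.1]
width: 23.8
grasp_force: 30.0
t: 17.38
ee_pos: [451.9, -42.1, 286.2]
orientation: [0.147, 3.138, -0.0]
ft_force: [-0.2, -0.2, -8.4]
width: 23.9
grasp_force: 30.0
17.525 [451.9 -42.1 286.2] [-0.28  0.14 -8.17] (np.float64(251.11555555555555), 13) ref (np.float64(254.84235910878112), 17) (np.float64(255.88951219512194), 17)
t: 18.77
ee_pos: [468.9, -91.0, 288.7]
orientation: [-0.147, -3.138, 0.0]
ft_force: [-0.3, -0.8, -8.2]
width: 24.0
grasp_force: 30.0
t: 20.02
ee_pos: [491.8, -157.4, 288.7]
orientation: [-0.147, -3.138, -0.0]
ft_force: [-0.5, -0.2, -9.4]
width: 24.1
grasp_force: 30.0
t: 21.28
ee_pos: [513.1, -219.4, 288.6]
orientation: [-0.147, -3.138, -0.0]
ft_force: [-0.3, 0.1, -8.2]
width: 23.4
grasp_force: 30.0
t: 21.78
ee_pos: [515.3, -225.2, 288.7]
orientation: [-0.147, -3.138, -0.0]
ft_force: [-0.3, -0.3, -8.6]
width: 23.6
grasp_force: 30.0
```

```bash
python3 -m handwheel '[[-1,-2,0,0,0,0,1],[-2,-5,0,0,0,0,1],[-3,-6.5,0,0,0,0,1],[-3,-6.5,0,0,0,0,1],[-3,-6,0,0,0,0,1],[-2,-5,0,0,0,0,1],[-1,-2,0,0,0,0,1],[-0.5,-1,0,0,0,0,1],[0,0,0,0,0,0,1],[0,0,0,0,0,0,1]]'
python3 -m handwheel '[[0,0,0,0,0,0,1],[0,0,0,0,0,0,1],[0,0,0,0,0,0,1],[0,0,0,0,0,0,1]]'
python3 - <<'E'
from h import *
d=viewer.get_image("scene");o=sensors.get_obs();print(o["ee_pos"],o["ft_force"])
cv2.imwrite("pics/s6.png",cv2.resize(d["frame"][220:310,300:420],(800,600),interpolation=cv2.INTER_CUBIC))
for z in(3,15):print(proj(d,(527.5,-260.5,z)))
E
```

```text
t: 23.02
ee_pos: [527.5, -260.4, 288.7]
orientation: [-0.147, -3.138, -0.0]
ft_force: [-0.1, -0.5, -8.4]
width: 24.0
grasp_force: 30.0
t: 23.52
ee_pos: [527.6, -260.6, 288.7]
orientation: [-0.147, -3.138, 0.0]
ft_force: [0.5, -0.1, -8.4]
width: 24.0
grasp_force: 30.0
[ 527.57184273 -260.53079882  288.67077745] [ 0.50511438  0.05363356 -8.05697133]
(np.float64(352.9493156631575), np.float64(276.0809631732155))
(np.float64(353.1326019965025), np.float64(272.60746898855854))
```

View pics/s6.png

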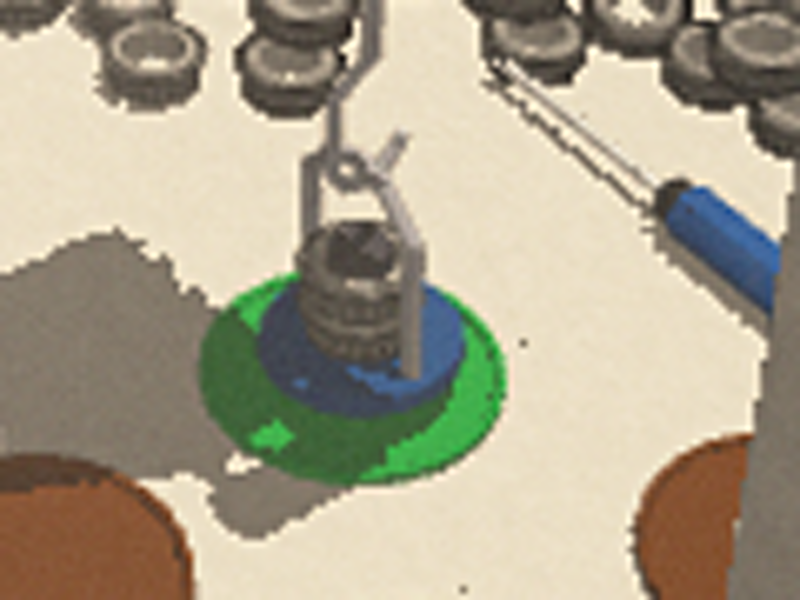

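The carrier hangs centred over the green tray: disc at about (362,355), tray at (353,375), and the difference fits the height. Lowering.

```bash
python3 -m handwheel '[[0,0,1,0,0,0,1],[0,0,1.5,0,0,0,1],[0,0,1.5,0,0,0,1],[0,0,1.5,0,0,0,1],[0,0,1.5,0,0,0,1],[0,0,1.5,0,0,0,1],[0,0,1.5,0,0,0,1],[0,0,1.5,0,0,0,1],[0,0,1.5,0,0,0,1],[0,0,1.5,0,0,0,1]]'
python3 -m handwheel '[[0,0,1.5,0,0,0,1],[0,0,1.5,0,0,0,1],[0,0,2,0,0,0,1],[0,0,2,0,0,0,1],[0,0,2,0,0,0,1],[0,0,3,0,0,0,1],[0,0,3,0,0,0,1],[0,0,3,0,0,0,1],[0,0,3,0,0,0,1],[0,0,3,0,0,0,1]]'
python3 -m handwheel '[[0,0,4,0,0,0,1],[0,0,4,0,0,0,1],[0,0,4,0,0,0,1],[0,0,4,0,0,0,1],[0,0,4,0,0,0,1],[0,0,4,0,0,0,1],[0,0,4,0,0,0,1],[0,0,4,0,0,0,1],[0,0,4,0,0,0,1],[0,0,2,0,0,0,1]]'
python3 -m handwheel '[[0,0,2,0,0,0,1],[0,0,1,0,0,0,1],[0,0,0,0,0,0,1]]'
python3 - <<'E'
from h import *
d=viewer.get_image("scene");o=sensors.get_obs();print(o["ee_pos"],o["ft_force"])
cv2.imwrite("pics/s7.png",cv2.resize(d["frame"][220:310,300:420],(800,600),interpolation=cv2.INTER_CUBIC))
E
```

```text
t: 24.82
ee_pos: [527.6, -260.6, 274.2]
orientation: [0.147, 3.138, -0.0]
ft_force: [-0.6, -0.5, -7.4]
width: 23.8
grasp_force: 30.0
t: 26.08
ee_pos: [527.7, -260.7, 250.2]
orientation: [0.147, 3.138, -0.001]
ft_force: [0.1, -1.5, -5.3]
width: 23.8
grasp_force: 30.0
t: 27.32
ee_pos: [527.5, -260.5, 211.9]
orientation: [-0.147, -3.138, -0.0]
ft_force: [-0.4, -0.9, -1.9]
width: 23.5
grasp_force: 30.0
t: 27.7
ee_pos: [527.6, -260.6, 209.2]
orientation: [0.147, 3.138, -0.0]
ft_force: [-0.5, -0.1, -2.1]
width: 24.1
grasp_force: 30.0
[ 527.59546594 -260.59638502  209.25836853] [ 0.12982853 -0.11411338 -2.58922286]
```

View pics/s7.png

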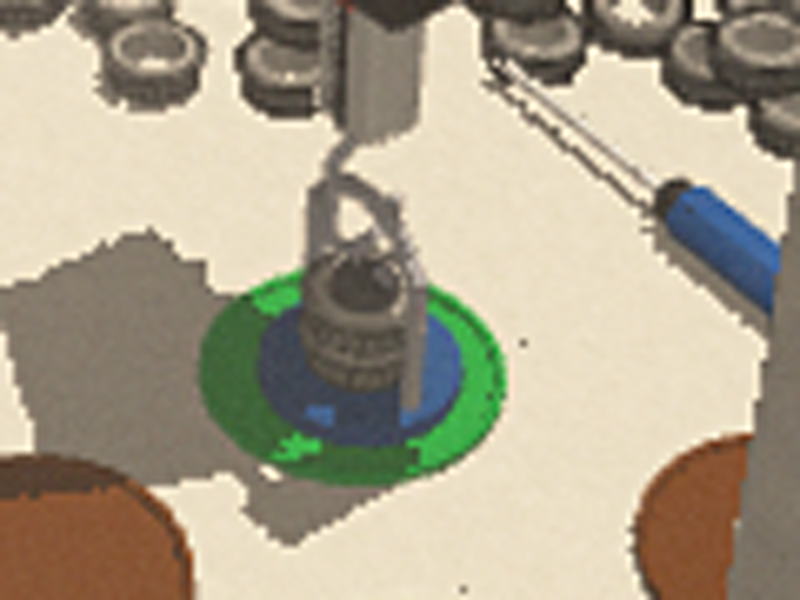

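The carrier sits in the tray (disc centred at about (362,375)) and the hook is slack. I'll drop 4 mm more and back out along -x.

```bash
python3 -m handwheel '[[0,0,2,0,0,0,1],[0,0,2,0,0,0,1],[0,0,0,0,0,0,1],[2,0,0,0,0,0,1],[4,0,0,0,0,0,1],[5,0,0,0,0,0,1],[6,0,0,0,0,0,1],[6,0,0,0,0,0,1],[6,0,0,0,0,0,1]]'
python3 -m handwheel '[[6,0,0,0,0,0,1],[6,0,0,0,0,0,1],[8,0,0,0,0,0,1],[8,0,0,0,0,0,1],[8,0,0,0,0,0,1],[5,0,0,0,0,0,1],[0,0,0,0,0,0,1]]'
python3 - <<'E'
from h import *
d=viewer.get_image("scene");o=sensors.get_obs();print(o["ee_pos"],o["ft_force"])
cv2.imwrite("pics/s8.png",cv2.resize(d["frame"][200:310,280:420],(760,597),interpolation=cv2.INTER_CUBIC))
E
```

```text
t: 28.88
ee_pos: [498.2, -257.8, 205.2]
orientation: [0.147, 3.138, -0.0]
ft_force: [-1.1, -0.7, -2.4]
width: 23.7
grasp_force: 30.0
t: 29.75
ee_pos: [457.6, -254.0, 205.2]
orientation: [-0.148, -3.138, -0.0]
ft_force: [0.7, -0.0, -1.8]
width: 23.9
grasp_force: 30.0
[ 457.90142944 -254.0926374   205.28039865] [ 0.23068661 -0.1282566  -2.28905815]
```

View pics/s8.png

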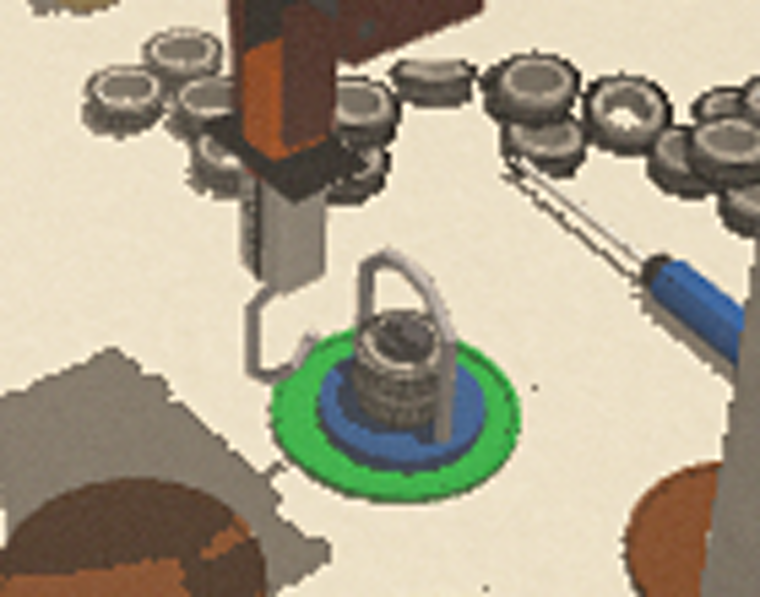

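The carrier stands alone in the tray with the hook clear at (285,365). Returning to the stand.

```bash
python3 -m handwheel '[[4,8,-6,0,0,0,1],[4,18,-4,0,0,0,1],[4,28,0,0,0,0,1],[4,36,0,0,0,0,1],[4,40,0,0,0,0,1],[4,40,0,0,0,0,1],[4,40,0,0,0,0,1],[4,40,0,0,0,0,1],[4,40,0,0,0,0,1],[4,40,0,0,0,0,1]]'
python3 -m handwheel '[[4,40,0,0,0,0,1],[4,36,0,0,0,0,1],[4,28,0,0,0,0,1],[4,24,0,0,0,0,1],[4,14,0,0,0,0,1],[0,8,0,0,0,0,1],[0,0,0,0,0,0,1],[0,0,0,0,0,0,1]]'
```

```text
t: 31.05
ee_pos: [448.2, 80.4, 215.6]
orientation: [0.146, 3.138, 0.0]
ft_force: [0.2, -0.1, -1.5]
width: 23.8
grasp_force: 30.0
t: 32.05
ee_pos: [443.1, 228.9, 215.1]
orientation: [-0.148, -3.138, 0.0]
ft_force: [0.2, -0.9, -1.9]
width: 24.0
grasp_force: 30.0
```

```bash
python3 -m handwheel '[[0,1,10,0,0,0,1],[0,0,16,0,0,0,1],[0,0,11,0,0,0,1],[0,0,4,0,0,0,1],[-5,0,0,0,0,0,1],[-12,0,0,0,0,0,1],[-18,0,0,0,0,0,1],[-20,0,0,0,0,0,1],[-18,0,0,0,0,0,1],[-12,0,0,0,0,0,1]]'
python3 -m handwheel '[[-5,0,0,0,0,0,1],[-3,0,0,0,0,0,1],[0,0,0,0,0,0,1]]'
```

```text
t: 33.3
ee_pos: [529.3, 222.3, 174.1]
orientation: [0.148, 3.138, 0.0]
ft_force: [-0.9, 0.4, -1.4]
width: 23.9
grasp_force: 30.0
t: 33.67
ee_pos: [535.5, 221.8, 174.1]
orientation: [-0.147, -3.138, 0.0]
ft_force: [-0.4, 0.1, -1.8]
width: 23.8
grasp_force: 30.0
```

```bash
python3 -m handwheel '[[0,-0.7,4,0,0,0,1],[0,0,4,0,0,0,1],[0,0,2.5,0,0,0,1],[0,0,1,0,0,0,1],[0,0,0.5,0,0,0,1],[0,0,0,0,0,0,1]]'
python3 -m handwheel '[[0,0,0,0,0,0,0.6],[0,0,0,0,0,0,0.4],[0,0,0,0,0,0,0.2],[0,0,0,0,0,0,0],[0,0,0,0,0,0,0],[0,0,0,0,0,0,0]]'
python3 -m handwheel '[[0,0,-5,0,0,0,0],[0,0,-15,0,0,0,0],[0,0,-30,0,0,0,0],[0,0,-30,0,0,0,0],[0,0,-20,0,0,0,0],[0,0,0,0,0,0,0],[0,0,0,0,0,0,0],[0,0,0,0,0,0,0],[0,0,0,0,0,0,0]]'
python3 - <<'E'
from h import *
a=viewer.get_image("wrist")["frame"];s=viewer.get_image("scene")["frame"]
cv2.imwrite("pics/end.png",np.hstack([cv2.resize(a[100:300,220:420],(400,400)),cv2.resize(s[120:300,220:400],(400,400))]))
E
```

```text
t: 34.42
ee_pos: [535.8, 221.1, 162.2]
orientation: [0.147, 3.138, 0.0]
ft_force: [-0.6, -0.6, -1.3]
width: 23.8
grasp_force: 30.0
t: 35.17
ee_pos: [535.7, 221.1, 162.2]
orientation: [-0.147, -3.138, 0.0]
ft_force: [0.4, 0.7, -0.1]
width: 80.5
grasp_force: 0.0
t: 36.3
ee_pos: [535.4, 220.9, 261.3]
orientation: [-0.147, -3.137, 0.001]
ft_force: [0.1, -0.3, -0.0]
width: 87.7
grasp_force: 0.0
```

View pics/end.png

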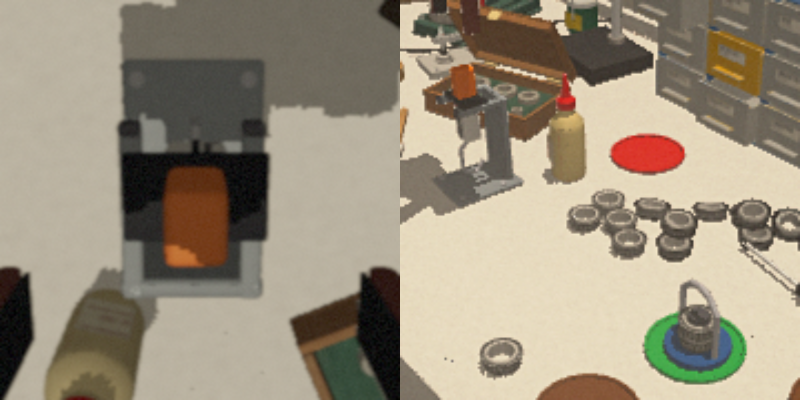

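The scale sits level on both tines: flange at (195,195) in the left crop. The carrier stands in the green tray at (696,345). Handing in.

```bash
python3 -c "
from workcell import ctrl;print(ctrl.close_job())"
```

```text
the job is handed in; nothing more can be done
None
```

The job is handed in, with no verdict returned: the carrier hung still about 15 mm up by my camera estimate, was carried hanging to the green tray and unhooked there, and the scale is back in its stand.

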